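Set up the six-lamp curing stage for the next batch of resin dishes

ROBOT

A 6-joint arm with a two-finger parallel gripper is mounted at the origin on the work surface. World frame = base frame: x ahead of the robot, y to its left, z up, the work surface at z = 0. Lengths are in m, angles in degrees, forces in N, time in s.
With the tool pointing down it reaches from about 0.375 to 0.9 m from the base axis. Payload 3.1 kg.
Tool frame: the origin (TCP) lies on the centre line of the jaws, within the pads' length; the fingertips stand 22 mm ahead of it and the grasp point (between the pads) lies 3 mm ahead of it; y points along the fingers, z is the direction in which the jaws open and shut, and the axes are right-handed (so a half turn about y gives the same grasp; the last joint's range is limited). The gripper opens to 87 mm and grips with 3 to 60 N. Pads are 19 mm wide; open, the fingers measure 117 mm over their backs; the gripper's body (75 mm by 190 mm) begins 51 mm behind the grasp point.
Start: joints at [63.684, 30.224, 82.088, -0, 67.689, -10.227], TCP at [0.173, 0.601, 0.245] pointing down, gripper open.
Joint ranges: [-176.69, 176.69], [-43.24, 126.21], [12.49, 139.97], [-82, 262], [0, 151.66], [-163.58, 163.58]. Speed limits (degrees/s): [159.86, 159.86, 180, 180, 180, 180].

INTERFACE

Orientations are given as a 3x3 rotation matrix whose columns are the frame's x, y, z axes.
In Python, from rig import bot gives the robot as it stands.
- The arm moves only by the tool jog_arm, never from a script. Its argument "motion" is one flat list of numbers, 6 for each row, row after row: the shift along the tool's x, y, z in mm, then the turn, a rotation vector about the tool's x, y, z in degrees. A call has 1 to 20 rows; each row is the pose to reach, as a shift and turn from the pose commanded when the call began, along the tool's axes at that moment; what a row does not reach only later rows make up. A row lasts 1/8 s, in which the tool goes at most 62.5 mm and 10.7 degrees, less where a joint would pass 70% of its speed; a pose out of reach is approached as far as the arm can. A call with a gripper value outside its range is refused whole. "gripper" is the opening, from 0 (shut) to 1 (fully open), set as the call begins (left out, the last holds). The fingers move at their own pace and stop on an object; the grip force is fixed at half the most. Time passes only in rows, so rows that repeat a pose let the fingers close. It gives the time, the measured TCP pose, the force and the opening at its end, in the units of the state.
- bot.read_state(): the state, without advancing time (a new reading comes with each control period).
- bot.capture(name): name is "side" or "top" or "wrist"; returns (picture, depth): 480x640x3 uint8, red, green, blue; 480x640 float32, m along the optical axis (not along the pixel's ray), 0 where there is no reading.
- bot.get_calibration(name): a dict with "mtx" (3x3 intrinsics, pixels), "k1" (the pictures are not rectified: a ray, as slopes to the right and down, at radius r is drawn at 1 + k1 r^2 times it, then the intrinsics apply), "pose" (4x4, takes a point from camera to world coordinates); the wrist camera has in their place "hand_eye" (4x4, takes a point from camera to tool coordinates, whose origin is the TCP and whose axes are the tool frame's). Camera axes: x right, y up, looking along -z (the intrinsics and any distortion apply to the point x, -y, -z); pixel columns grow to the right and rows downward; lengths in m; the calibration is good to about 2 mm. A picture is of the moment at which its call begins: read the wrist's pose just before it. get_calibration takes no time and is no camera call.
- bot.hand_in(): hands the job in, once; it reports no verdict.
The state is a dict: "time_s": time; "joint_positions": joint angles; "qvel": joint speeds; "tau": joint torques, N m; "position": TCP position; "tcp_rot": TCP orientation; "force": force on the tool from outside, world axes, zero at the start; "moment": the same for the moment, N m; "opening": opening from 0.0 (shut) to 1.0 (fully open).
Only numpy, scipy, OpenCV 4.12 (cv2) and the standard library are available. Lean on these libraries where they do the work, as an engineer would, in place of code of your own. Each camera call takes 0.05 s, during which the arm holds its last target.

TASK

Get the curing stage ready for the next batch: push its end stop to the left until the row of six cards is snug against the end wall, and set the six tiny lamp switches to match the row, counted from the left: on (away from the robot) for every place that holds a dish, off for every plain grey blanking plate. The blue-handled pick is there for flipping the switches; have it hanging in its wooden block again when you are done. Do not tip the dishes, and do not shift the tape, the marker or the dropper bottle.

Things in the scene. Friction and masses are not known exactly. Their poses are not given: they have to be found in the camera images.
- stage: Curing stage, a fixed white case: x -85 to +65, y -215 to +190 mm, deck 34 mm above the bench. Origin under it on the bench; x away from the robot, y to the left, z up; may be turned a little. A channel for six cards runs along y at x = +22 (rails 8 mm high at x -5 and +49) to an end wall at y = +165, 26 mm high. Six black lamps behind it at x +35 to +65, up to 75 mm above the bench. Mains rocker at (-54, -60): not used.
- dish_a_mid (a point): Centre of a loaded card: purple square 46 x 46 x 10 mm with a round white dish (37 mm across, 11 mm high, coloured resin in it) on top; this point is 10 mm above the deck. Flat and loose in the channel, in any place of the row, axes as the stage's. Packed snug, the cards of stations 1 to 6 have their centres at stage y = +142, +96, +50, +4, -42, -88 mm.
- dish_b_mid (a point): Another loaded card, as dish_a_mid.
- dish_c_mid (a point): Another loaded card, as dish_a_mid.
- blank_a_mid (a point): Centre of a blanking plate: plain grey square 46 x 46 x 10 mm, no dish, flat and loose in the channel between the cards; this point is 5 mm above the deck.
- blank_b_mid (a point): Another blanking plate, as blank_a_mid.
- blank_c_mid (a point): Another blanking plate, as blank_a_mid.
- stop (a joint): Travel of the end stop to the left along the channel (stage +y), in m: 0 is fully open, 0.045 with all six cards pushed together against the end wall. About 1.2 N of friction, and the moving row adds about 2 N; it stays where it is left.
- stop_push (a point): Middle of the right-hand (stage -y) face of the end stop, the face to push to the left; 22 mm above the deck. Axes as the stage's. The stop is a steel block 46 mm wide (x), 16 mm thick (y), its top 37 mm above the deck, with a foot plate 5 mm high that reaches 16 mm further right. The deck to its right is clear.
- sw1 (a joint): Lamp switch 1, the leftmost of six; switch n works the lamp of station n, both counted from the left (+y). Slide switch, in m: 0 = off, nub towards the robot (stage -x); 0.008 = on, nub away from it, by the white line. An over-centre spring: pushed past the middle it snaps to that end by itself. Resists with about 0.6 N.
- sw2 (a joint): Lamp switch 2 from the left, as sw1.
- sw3 (a joint): Lamp switch 3 from the left, as sw1.
- sw4 (a joint): Lamp switch 4 from the left, as sw1.
- sw5 (a joint): Lamp switch 5 from the left, as sw1.
- sw6 (a joint): Lamp switch 6 from the left, as sw1.
- bank (a point): Centre of the top of the red switch bank (28 x 70 mm, top 40 mm above the bench), axes as the stage's; it lies at stage x = -52, y = +40 mm. Switches 1 to 6 are at y = +25, +15, +5, -5, -15, -25 mm from it. Each nub is white, 5 x 5 mm, 8 mm high above this top, its centre at x = -4 mm when off, +4 mm when on; 5 mm is free between neighbouring nubs.
- pick_grip (a point): Centre of the blue handle (12 x 12 mm, 50 mm long, sides along this point's x and y) of the setting pick, which hangs upright, tip down, in the wooden block. Below this point: handle to 25 mm, black collar 26 mm across to 29 mm, steel shaft 8 mm across, then a white tip 4 mm across with its flat end 101 mm below this point. 40 g.
- block_hole (a point): Centre of the mouth of the hole in the top of the fixed wooden tool block (50 x 50 mm, 85 mm high). Hole 15 mm square, 80 mm deep, sides along this point's x and y. Put away, the pick's collar rests on the block's top and pick_grip is 29 mm above this point.
- tape: Bystander: roll of tape, 72 mm across, 24 mm high, origin under its centre.
- marker: Bystander: blue and white marker pen lying flat, 130 mm long along its x, 12 mm thick, origin under its middle.
- dropper: Bystander: amber dropper bottle, 32 mm across, 85 mm high, origin under its centre.
- timer: Bystander: white bench timer, 30 x 65 mm, 60 mm high, origin under its centre.

How it is judged:
By the outcome, as a careful person would: the job done as asked, in the order asked, and still so for the second after the job is handed in, with the robot touching nothing.
It also fails if it takes over 67 s, if anything falls off the work surface, if the arm or the gripper's body presses on something with over 40 N, if the wrist force passes 120 N, or if a joint passes its speed limit or range.

## Working session

There is one attempt and no reset: what is moved stays moved. The work goes in short steps, Python scripts to look and compute and a tool call to move; the robot and the scene stay as the last step left them, time stands still between calls to the robot, and variables do not carry over. Pictures are saved under pics/ and viewed, and the job is handed in when it is done.

Besides the shell and the picture viewer there is one more tool, called after "Call:" as a command line: name --argument value ..., lists and objects as JSON in quotes. jog_arm: Moves the arm, as the interface text tells. Its arguments: {"type":"object","properties":{"motion":{"type":"array","items":{"type":"number"}},"gripper":{"type":"number"}},"required":["motion"]}

```bash
ls; mkdir -p pics; cat > h.py <<'E'
import numpy as np, cv2
from rig import bot
def save(n,f):
    p,d=bot.capture(n); cv2.imwrite('pics/'+f+'.png',p[:,:,::-1]); np.save('pics/'+f+'.npy',d); return p,d
E
python3 - <<'E'
from h import *
s=bot.read_state(); print(s)
for n in ("side","top"):
    save(n,n+'0'); print(n,bot.get_calibration(n))
print(bot.get_calibration("wrist"))
save("wrist","wrist0")
E
```

```text
pics
{'time_s': 0.0, 'joint_positions': array([ 6.36858784e+01,  3.02799151e+01,  8.21555535e+01,  2.12791165e-03,
        6.76877771e+01, -1.02286438e+01]), 'qvel': array([-0.01247647, -0.02799495,  0.01161642,  0.05221066, -0.04317727,
        0.03713972]), 'tau': array([ 2.28512454e-04, -4.40047252e+01, -1.76592779e+01,  6.33102749e-02,
        5.83349273e-02, -1.72621135e-04]), 'position': array([0.1728438 , 0.59992714, 0.24356601]), 'tcp_rot': array([[ 9.60845290e-01, -9.84338406e-04,  2.77083669e-01],
       [-2.77085106e-01, -1.91291481e-03,  9.60843476e-01],
       [-4.15757680e-04, -9.99997686e-01, -2.11076070e-03]]), 'force': array([ 0.11092147, -0.54504943, -1.07612557]), 'moment': array([ 0.00927692, -0.04119769, -0.02681744]), 'opening': 1.0003928764735812}
side {'mtx': array([[614.82614171,   0.        , 326.1011465 ],
       [  0.        , 614.82614171, 250.48350112],
       [  0.        ,   0.        ,   1.        ]]), 'k1': -0.20777613626492902, 'pose': array([[-0.9305694 ,  0.27693071, -0.23947856,  0.23433855],
       [-0.3659667 , -0.68494891,  0.6300106 ,  0.8252
[... 424 characters left out ...]
 ,  0.00304334, -0.01172462],
       [ 0.005246  ,  0.08203222,  0.99661587,  1.29940017],
       [ 0.        ,  0.        ,  0.        ,  1.        ]])}
{'mtx': array([[415.57678274,   0.        , 313.99426382],
       [  0.        , 415.57678274, 240.9364589 ],
       [  0.        ,   0.        ,   1.        ]]), 'k1': -0.0010600199225018665, 'hand_eye': array([[-9.72788198e-04, -9.70275216e-01, -2.42002189e-01,
        -6.68517941e-02],
       [-4.35937287e-04,  2.42002692e-01, -9.70275480e-01,
        -1.39300410e-01],
       [ 9.99999432e-01, -8.38374758e-04, -6.58396508e-04,
        -5.92640248e-04],
       [ 0.00000000e+00,  0.00000000e+00,  0.00000000e+00,
         1.00000000e+00]])}
```

View pics/side0.png

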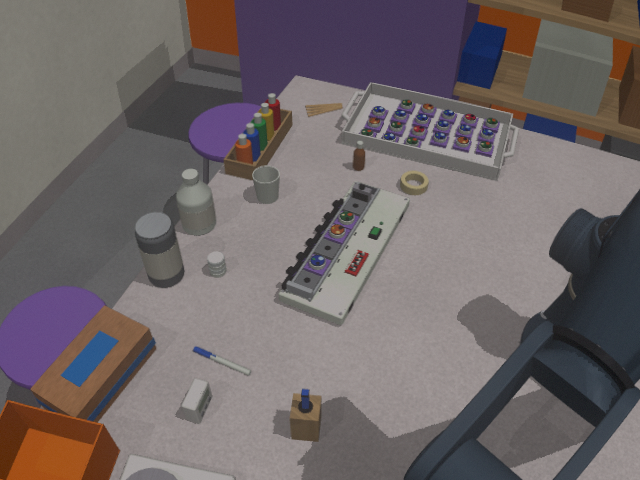

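View pics/top0.png

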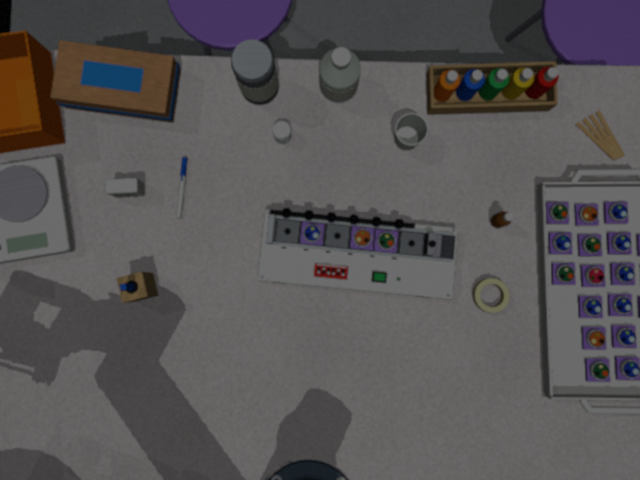

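View pics/wrist0.png

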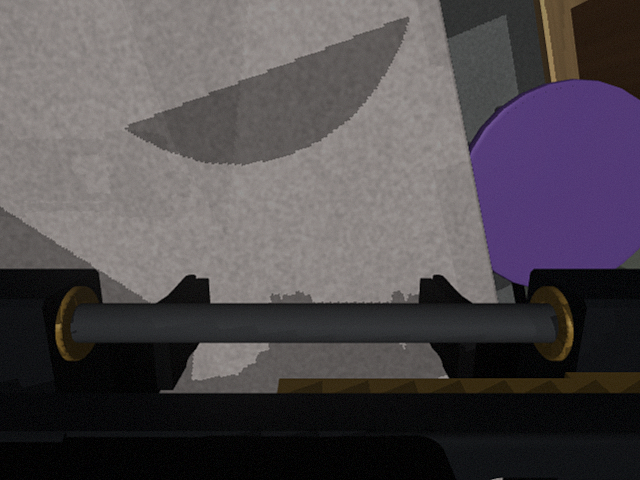

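The top view (left = world +y) shows the row at about (287..413, 237) as blank, dish, blank, dish, dish, blank. The stop is at (434, 243), the bank at (331, 271), and the pick and block at (136, 287). I'll zoom in and measure.

```bash
cat >> h.py <<'E'
C={n:bot.get_calibration(n) for n in ("side","top","wrist")}
def campose(n,s=None):
    if n!='wrist': return C[n]['pose']
    T=np.eye(4); T[:3,:3]=s['tcp_rot']; T[:3,3]=s['position']; return T@C[n]['hand_eye']
def rays(n,uv):
    c=C[n]; uv=np.atleast_2d(uv).astype(float)
    q=cv2.undistortPoints(uv.reshape(-1,1,2),c['mtx'],np.array([c['k1'],0,0,0.])).reshape(-1,2)
    return np.c_[q[:,0],-q[:,1],-np.ones(len(q))]
def atz(n,uv,z,s=None):
    T=campose(n,s); r=rays(n,uv)@T[:3,:3].T; o=T[:3,3]
    return o+r*((z-o[2])/r[:,2])[:,None]
def cloud(n,d,s=None,box=None):
    v,u=np.mgrid[0:480,0:640]; T=campose(n,s)
    P=(rays(n,np.c_[u.ravel(),v.ravel()])*d.ravel()[:,None])@T[:3,:3].T+T[:3,3]
    return P.reshape(480,640,3)
def proj(n,X,s=None):
    T=np.linalg.inv(campose(n,s)); X=np.atleast_2d(X)@T[:3,:3].T+T[:3,3]
    c=C[n]; p=np.c_[X[:,0],-X[:,1],-X[:,2]]
    return cv2.projectPoints(p,np.zeros(3),np.zeros(3),c['mtx'],np.array([c['k1'],0,0,0.]))[0].reshape(-1,2)
E
python3 - <<'E'
from h import *
i=cv2.imread('pics/top0.png')
cv2.imwrite('pics/top0z.png',cv2.resize(i[200:305,250:465],None,fx=3.7,fy=3.7,interpolation=cv2.INTER_CUBIC))
cv2.imwrite('pics/top0b.png',cv2.resize(i[255:315,100:180],None,fx=8,fy=8,interpolation=cv2.INTER_CUBIC))
j=cv2.imread('pics/side0.png')
cv2.imwrite('pics/side0z.png',cv2.resize(j[175:325,270:420],None,fx=4,fy=4,interpolation=cv2.INTER_CUBIC))
d=np.load('pics/top0.npy'); P=cloud('top',d)
z=P[...,2]
m=(z>.030)&(z<.038); 
import cv2
n,l,st,ce=cv2.connectedComponentsWithStats(m.astype(np.uint8))
for k in range(1,n):
    if st[k,4]>200: print(st[k])
print(P[285:290,130:145,2].round(3)); print('bench',np.median(z[320:340,300:420]))
E
```

```text
[   0  156   71  106 3349]
[ 258  210  200   89 6541]
[[0.111 0.104 0.096 0.09  0.089 0.084 0.093 0.087 0.087 0.084 0.084 0.081
  0.085 0.088 0.086]
 [0.11  0.109 0.1   0.09  0.086 0.086 0.087 0.086 0.085 0.084 0.085 0.087
  0.086 0.084 0.084]
 [0.111 0.104 0.101 0.092 0.085 0.086 0.087 0.088 0.085 0.084 0.083 0.085
  0.084 0.079 0.085]
 [0.117 0.107 0.101 0.096 0.087 0.086 0.088 0.085 0.086 0.084 0.084 0.083
  0.089 0.085 0.084]
 [0.107 0.102 0.097 0.087 0.088 0.086 0.089 0.084 0.085 0.086 0.085 0.087
  0.087 0.082 0.085]]
bench -0.0011808986015535705
```

View pics/top0z.png

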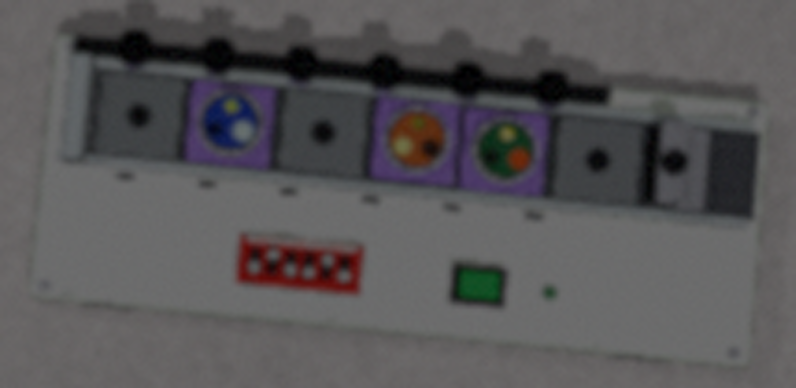

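View pics/top0b.png

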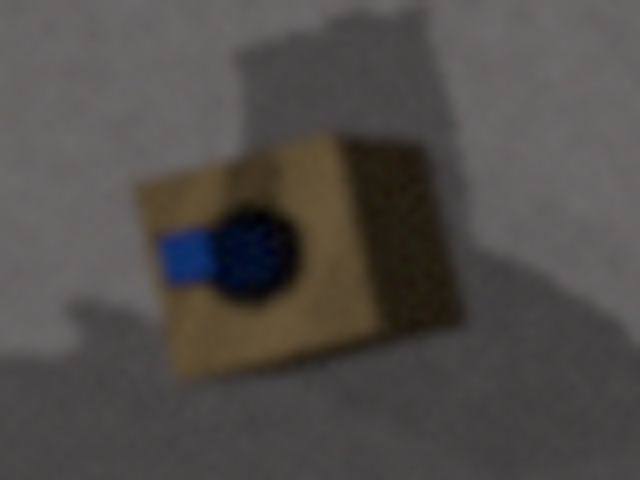

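View pics/side0z.png

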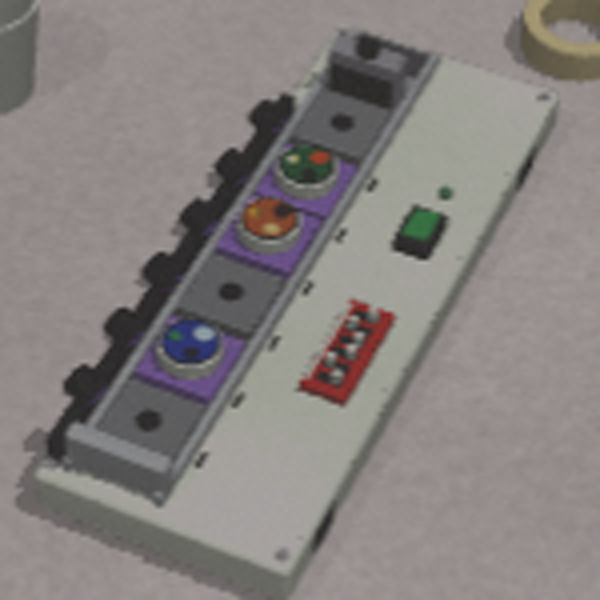

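The row reads off/on/off/on/on/off (B D B D D B). Several switches already look on, so I'll check them closer with the wrist camera. Next I compute the stage frame and the block pose.

```bash
python3 - <<'E'
from h import *
f=lambda x,y:(x/3.7+250-.36,y/3.7+200-.36)
c=atz('top',[f(35,293),f(750,362),f(760,97),f(63,33)],.034); print(c.round(4))
print('sides',np.linalg.norm(c[1]-c[0]),np.linalg.norm(c[2]-c[1]),np.linalg.norm(c[3]-c[2]))
loc=np.array([[-.085,.19],[-.085,-.215],[.065,-.215],[.065,.19]])
# rigid fit
def fit(l,w):
    lc,wc=l.mean(0),w.mean(0); H=(l-lc).T@(w-wc); U,S,V=np.linalg.svd(H); R=V.T@U.T; return R,wc-R@lc
R,t=fit(loc,c[:,:2]); print('stage',t,np.degrees(np.arctan2(R[1,0],R[0,0])), (loc@R.T+t-c[:,:2]).round(4))
# side
g=lambda x,y:(x/4+270-.37,y/4+175-.37)
c2=atz('side',[g(285,565),g(558,90),g(342,30),g(37,480)],.034); R2,t2=fit(loc,c2[:,:2]);print('side',t2,np.degrees(np.arctan2(R2[1,0],R2[0,0])),(loc@R2.T+t2-c2[:,:2]).round(4))
for nm,u in dict(bank=f(300,263),stopR=f(707,158),stopL=f(656,155)).items():
    p=atz('top',u,.04 if nm=='bank' else .071)[0]; print(nm,p,R.T@(p[:2]-t))
b=lambda x,y:(x/8+100-.44,y/8+255-.44)
# block top corners: 
w=atz('top',[b(137,185),b(335,135),b(383,330),b(182,380)],.085); print('block',w.round(4),w.mean(0), [np.linalg.norm(w[i]-w[i-1]) for i in range(4)],np.degrees(np.arctan2(*(w[1]-w[0])[[1,0]])),np.degrees(np.arctan2(*(w[2]-w[1])[[1,0]])))
print('handletop',atz('top',b(188,255),.139), 'collar',atz('top',b(252,253),.089))
E
```

```text
[[ 0.4667  0.112   0.034 ]
 [ 0.4393 -0.286   0.034 ]
 [ 0.5873 -0.2904  0.034 ]
 [ 0.6129  0.1014  0.034 ]]
sides 0.39893186316204393 0.14799913002213197 0.3926400577239126
stage [ 0.53734185 -0.07894684] -3.723760631699632 [[-0.0018  0.0042]
 [-0.0008 -0.0019]
 [ 0.001  -0.0073]
 [ 0.0017  0.005 ]]
side [ 0.53662082 -0.07483358] -3.8170338596824656 [[-0.0056  0.0064]
 [-0.003   0.0012]
 [ 0.0052 -0.0071]
 [ 0.0034 -0.0006]]
bank [ 0.48708253 -0.0350289   0.04      ] [-0.05300551  0.04056107]
stopR [ 0.54920014 -0.25394571  0.071     ] [ 0.02319876 -0.17385926]
stopL [ 0.55008473 -0.22633825  0.071     ] [ 0.02228848 -0.14625263]
block [[0.4614 0.3851 0.085 ]
 [0.4748 0.338  0.085 ]
 [0.4274 0.3238 0.085 ]
 [0.4142 0.3716 0.085 ]] [0.44445691 0.35464361 0.085     ] [np.float64(0.04910548731501007), np.float64(0.04900788717919432), np.float64(0.04943636305587817), np.float64(0.04955184351486868)] -74.15225439122838 -163.35501378731578
handletop [[0.44484833 0.35483712 0.139     ]] collar [[0.44547412 0.35528637 0.089     ]]
```

Call:
jog_arm --motion '[540,0,-520,0,-12.4,0,540,0,-520,0,-12.4,0,540,0,-520,0,-12.4,0,540,0,-520,0,-12.4,0,540,0,-520,0,-12.4,0,540,0,-520,0,-12.4,0,540,0,-520,0,-12.4,0,540,0,-520,0,-12.4,0,540,0,-520,0,-12.4,0,540,0,-520,0,-12.4,0,540,0,-520,0,-12.4,0,540,0,-520,0,-12.4,0,540,0,-520,0,-12.4,0,540,0,-520,0,-12.4,0,540,0,-520,0,-12.4,0]' --gripper 0

```text
time_s: 2.02
position: [0.5468, -0.0473, 0.2443]
tcp_rot: [[0.998, -0.002, 0.063], [-0.063, 0.001, 0.998], [-0.002, -1.0, 0.001]]
force: [-0.7, -0.4, -1.6]
opening: 0.001
```

```bash
cat >> h.py <<'E'
def go(pos,yaw):
    "tool-frame shift (mm) and turn for target world pos & yaw (tool down)"
    s=bot.read_state(); R=s['tcp_rot']
    a=np.radians(yaw); G=np.array([[np.cos(a),0,-np.sin(a)],[np.sin(a),0,np.cos(a)],[0,-1,0]])
    from scipy.spatial.transform import Rotation as Ro
    print('from',s['position'].round(4),'shift',(R.T@(np.array(pos)-s['position'])*1000).round(1),'turn',np.degrees(Ro.from_matrix(R.T@G).as_rotvec()).round(2))
E
python3 - <<'E'
from h import *
s=bot.read_state(); print(s['time_s'],s['position'],s['tcp_rot'],s['force'],s['opening'])
p,d=save('wrist','w1')
import pickle; pickle.dump(s,open('pics/w1.pkl','wb'))
E
```

```text
2.025 [ 0.54678582 -0.04732353  0.24432194] [[ 9.98021802e-01 -1.50000747e-03  6.28508737e-02]
 [-6.28498778e-02  7.02123283e-04  9.98022745e-01]
 [-1.54117064e-03 -9.99998628e-01  6.06459058e-04]] [-0.69271893 -0.43519707 -1.57006484] 0.0010057494438464054
```

View pics/w1.png

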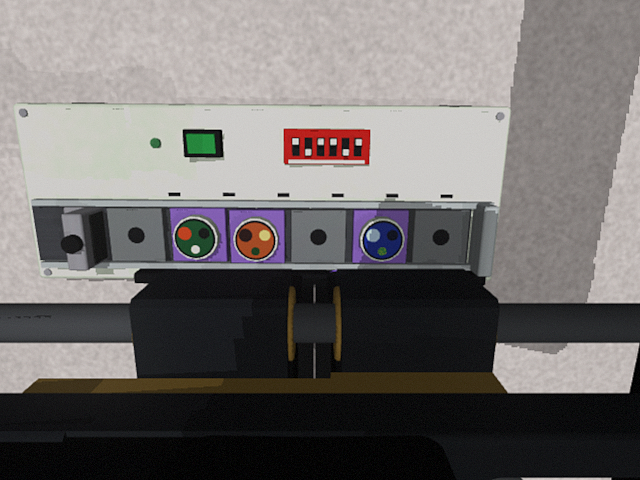

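```bash
python3 - <<'E'
from h import *
import pickle
s=pickle.load(open('pics/w1.pkl','rb'))
i=cv2.imread('pics/w1.png')
cv2.imwrite('pics/w1z.png',cv2.resize(i[120:172,275:380],None,fx=7,fy=7,interpolation=cv2.INTER_CUBIC))
def fit(l,w):
    lc,wc=l.mean(0),w.mean(0); H=(l-lc).T@(w-wc); U,S,V=np.linalg.svd(H); R=V.T@U.T; return R,wc-R@lc
hsv=cv2.cvtColor(i,cv2.COLOR_BGR2HSV)
m=((hsv[...,0]<8)|(hsv[...,0]>172))&(hsv[...,1]>150)&(hsv[...,2]>80)
m[:100]=0;m[190:]=0
m=cv2.morphologyEx(m.astype(np.uint8),cv2.MORPH_CLOSE,np.ones((9,9)))
r=cv2.minAreaRect(cv2.findContours(m,0,2)[0][0]); print(r)
b=atz('wrist',cv2.boxPoints(r),.040,s); print(b.round(4),b.mean(0),np.linalg.norm(b[0]-b[1]),np.linalg.norm(b[2]-b[1]))
# stage corners approx: image TL, TR
c=atz('wrist',[(16,103),(509.5,106)],.034,s); print(c.round(4),np.linalg.norm(c[0]-c[1]))
v=c[1]-c[0]; print('yaw',np.degrees(np.arctan2(v[1],v[0]))-90)
E
```

```text
((326.4999694824219, 145.99998474121094), (84.99998474121094, 33.99999237060547), -0.0)
[[ 4.984e-01 -6.880e-02  4.000e-02]
 [ 4.718e-01 -6.670e-02  4.000e-02]
 [ 4.760e-01  1.100e-03  4.000e-02]
 [ 5.027e-01  3.000e-04  4.000e-02]] [ 0.48723326 -0.03351393  0.04      ] 0.026744664553359145 0.0679084762846377
[[ 0.4383 -0.2797  0.034 ]
 [ 0.465   0.1151  0.034 ]] 0.39570352908035555
yaw -3.879753230074911
```

View pics/w1z.png

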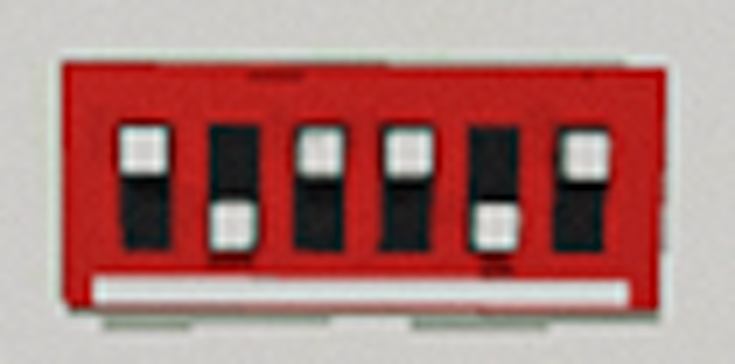

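The wrist view shows, left to right (sw6..sw1): off, on, off, off, on, off, with the bank at (327, 146). Needed: 2, 4 and 5 on, so only sw4 has to go on. First the stop: I take the closed fist to the right of it.

Call:
jog_arm --motion '[12.5,0,-246,0,0.2,0,12.5,0,-246,0,0.2,0,12.5,0,-246,0,0.2,0,12.5,0,-246,0,0.2,0,12.5,0,-246,0,0.2,0,12.5,60,-246,0,0.2,0,12.5,110,-246,0,0.2,0,12.5,145,-246,0,0.2,0,12.5,165,-246,0,0.2,0,12.5,172,-246,0,0.2,0,12.5,172,-246,0,0.2,0]'

```text
time_s: 3.45
position: [0.5448, -0.2938, 0.0728]
tcp_rot: [[0.998, -0.0, 0.066], [-0.066, 0.0, 0.998], [-0.0, -1.0, 0.0]]
force: [-0.7, -0.4, -0.1]
opening: 0.002
```

```bash
python3 - <<'E'
from h import *
save('wrist','w2'); save('side','s2')
j=cv2.imread('pics/side2.png') if 0 else cv2.imread('pics/s2.png')
cv2.imwrite('pics/s2z.png',cv2.resize(j[150:300,300:450],None,fx=4,fy=4,interpolation=cv2.INTER_CUBIC))
E
```

```text
(no output)
```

View pics/w2.png

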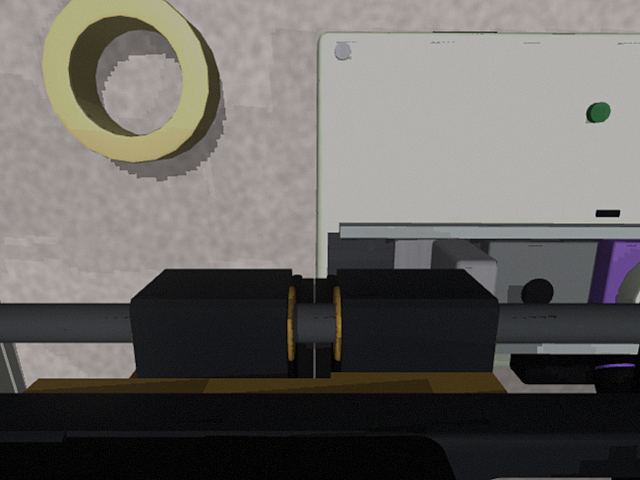

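View pics/s2z.png

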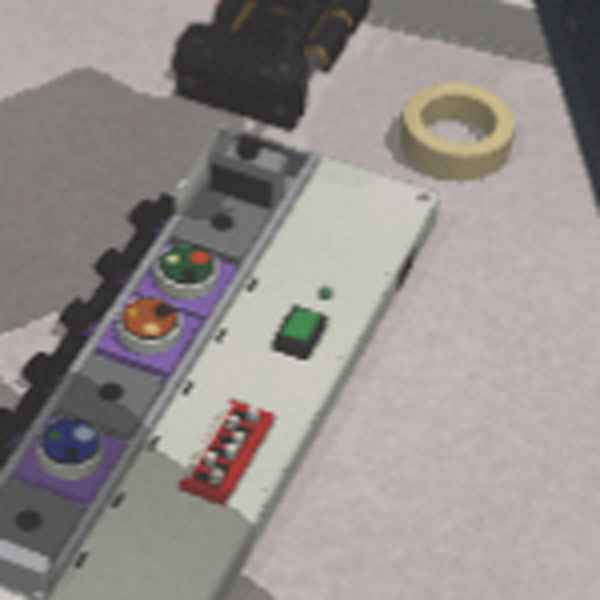

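The fist is just right of the stop, clear of the tape (130, 80 in the wrist view). Pushing left along tool +z.

Call:
jog_arm --motion '[0,0,10,0,0,0,0,0,20,0,0,0,0,0,25,0,0,0,0,0,29,0,0,0,0,0,33,0,0,0,0,0,37,0,0,0,0,0,41,0,0,0,0,0,45,0,0,0,0,0,49,0,0,0,0,0,53,0,0,0,0,0,57,0,0,0,0,0,61,0,0,0,0,0,64,0,0,0,0,0,67,0,0,0]'

```text
time_s: 5.3
position: [0.5492, -0.2282, 0.0725]
tcp_rot: [[0.998, 0.0, 0.068], [-0.068, -0.0, 0.998], [0.0, -1.0, -0.0]]
force: [-0.6, -2.2, -0.8]
opening: -0.0
```

```bash
python3 - <<'E'
from h import *
print(bot.read_state()['force'])
save('side','s3')
j=cv2.imread('pics/s3.png')
cv2.imwrite('pics/s3z.png',cv2.resize(j[175:325,270:420],None,fx=4,fy=4,interpolation=cv2.INTER_CUBIC))
E
```

```text
[-0.60363787 -2.17188188 -0.78446442]
```

View pics/s3z.png

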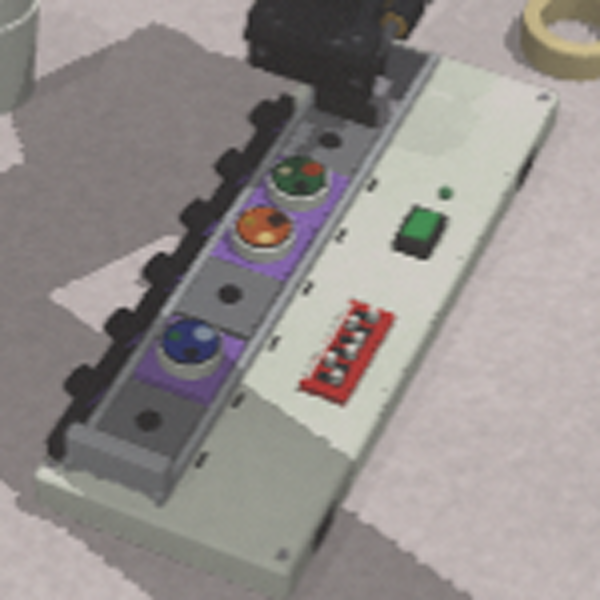

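Call:
jog_arm --motion '[0,0,2,0,0,0,0,0,4,0,0,0,0,0,5.5,0,0,0,0,0,7,0,0,0,0,0,7,0,0,0]'

```text
time_s: 5.98
position: [0.5496, -0.221, 0.0726]
tcp_rot: [[0.998, 0.0, 0.068], [-0.068, 0.0, 0.998], [0.0, -1.0, 0.0]]
force: [0.8, -2.0, -1.0]
opening: 0.005
```

```bash
python3 - <<'E'
from h import *
save('side','s4')
j=cv2.imread('pics/s4.png')
cv2.imwrite('pics/s4z.png',cv2.resize(j[175:325,270:420],None,fx=4,fy=4,interpolation=cv2.INTER_CUBIC))
E
```

```text
(no output)
```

View pics/s4z.png

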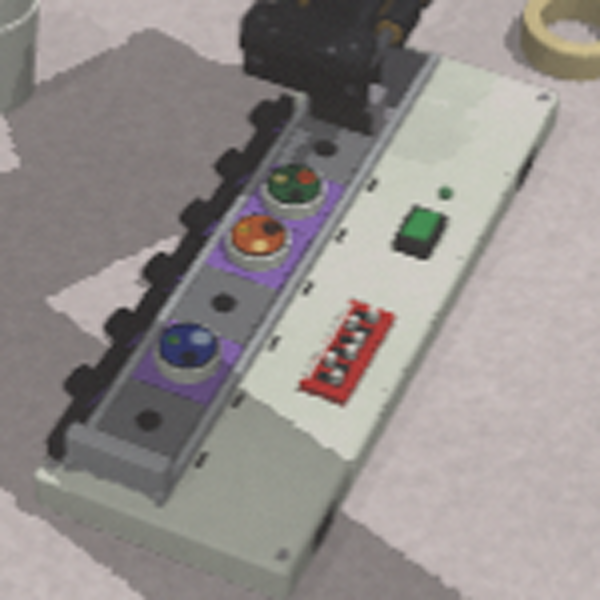

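Row still closing up (the leftmost plate hasn't moved). Continuing in 1 mm steps until the force rises.

Call:
jog_arm --motion '[0,0,1,0,0,0,0,0,2,0,0,0,0,0,2,0,0,0]'

```text
time_s: 6.4
position: [0.5498, -0.2192, 0.0726]
tcp_rot: [[0.998, 0.0, 0.068], [-0.068, 0.0, 0.998], [0.0, -1.0, 0.0]]
force: [-0.4, -2.3, -0.7]
opening: 0.008
```

Call:
jog_arm --motion '[0,0,1,0,0,0,0,0,2,0,0,0,0,0,2,0,0,0]'

```text
time_s: 6.78
position: [0.5499, -0.2172, 0.0726]
tcp_rot: [[0.998, 0.0, 0.068], [-0.068, 0.0, 0.998], [0.0, -1.0, 0.0]]
force: [-0.3, -1.2, -1.7]
opening: 0.003
```

Call:
jog_arm --motion '[0,0,1,0,0,0,0,0,2,0,0,0,0,0,2,0,0,0]'

```text
time_s: 7.15
position: [0.5501, -0.2151, 0.0726]
tcp_rot: [[0.998, 0.0, 0.068], [-0.068, 0.0, 0.998], [0.0, -1.0, 0.0]]
force: [0.3, -2.5, -0.7]
opening: 0.003
```

```bash
python3 - <<'E'
from h import *
save('side','s5')
j=cv2.imread('pics/s5.png')
cv2.imwrite('pics/s5z.png',cv2.resize(j[175:325,270:420],None,fx=4,fy=4,interpolation=cv2.INTER_CUBIC))
E
```

```text
(no output)
```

View pics/s5z.png

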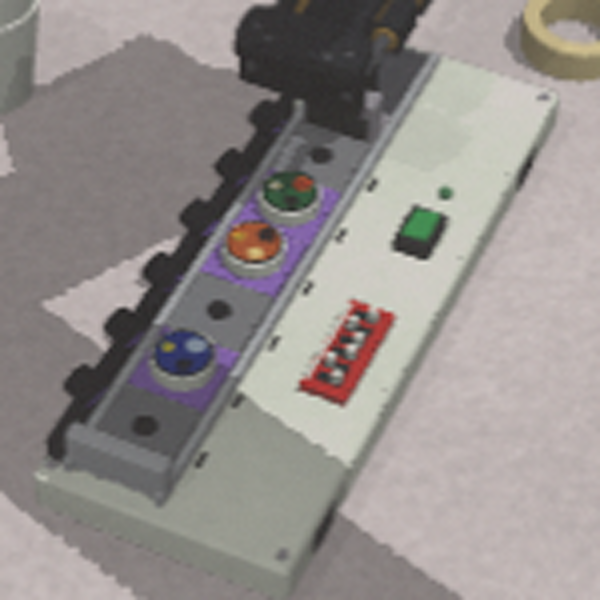

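The leftmost plate now moves (its hole went from (148,418) to (145,425) in the zoom). I'll work out what's left.

```bash
python3 - <<'E'
from h import *
a=np.radians(-3.8);R=np.array([[np.cos(a),-np.sin(a)],[np.sin(a),np.cos(a)]]);o=np.array([.5364,-.0769])
g=lambda x,y:(x/4+270-.37,y/4+175-.37)
for y in (.142,.05,-.088):
    w=R@[.022,y]+o; print(y,(proj('side',[*w,.044])[0]-[269.63,174.63])*4)
for u in ((145,425),(218,310),(321,155)):
    p=atz('side',g(*u),.044)[0]; print(R.T@(p[:2]-o))
s=bot.read_state(); print(R.T@(s['position'][:2]-o))
E
```

```text
0.142 [146.84478387 426.86714573]
0.05 [221.00009432 311.30704793]
-0.088 [321.36788094 154.89809653]
[0.02345574 0.14127622]
[0.02391407 0.04984056]
[ 0.02216028 -0.08782625]
[ 0.0228125  -0.13701893]
```

Call:
jog_arm --motion '[0,0,0.5,0,0,0,0,0,1,0,0,0,0,0,1,0,0,0]'

```text
time_s: 7.58
position: [0.5501, -0.2143, 0.0726]
tcp_rot: [[0.998, 0.0, 0.068], [-0.068, -0.0, 0.998], [0.0, -1.0, -0.0]]
force: [0.1, -2.2, 0.6]
opening: 0.006
```

Call:
jog_arm --motion '[0,0,0.5,0,0,0,0,0,1,0,0,0,0,0,1,0,0,0]'

```text
time_s: 7.95
position: [0.5501, -0.2142, 0.0726]
tcp_rot: [[0.998, 0.0, 0.067], [-0.067, -0.002, 0.998], [0.0, -1.0, -0.002]]
force: [-0.7, -5.9, -1.1]
opening: 0.006
```

Call:
jog_arm --motion '[0,0,0.7,0,0,0,0,0,0.7,0,0,0]'

```text
time_s: 8.2
position: [0.5502, -0.2142, 0.0726]
tcp_rot: [[0.998, 0.0, 0.067], [-0.067, -0.003, 0.998], [0.0, -1.0, -0.003]]
force: [-1.9, -7.3, -0.9]
opening: 0.007
```

Snug: the force rose to 7 N without motion. Backing off, going up, then over to the tool block for a look.

Call:
jog_arm --motion '[0,0,-15,0,0,0,0,0,-30,0,0,0,0,-60,-30,0,0,0,0,-120,-30,0,0,0,0,-177,-30,0,0,0,-10,-177,30,0,-3,0,-17,-177,90,0,-6,0,-24,-177,150,0,-9,0,-31,-177,210,0,-12,0,-38,-177,270,0,-15,0,-45,-177,330,0,-18,0,-50,-177,390,0,-20,0,-58,-177,450,0,-20,0,-64,-177,510,0,-20,0,-69,-177,560,0,-20,0,-69,-177,586,0,-20,0,-69,-177,586,0,-20,0]'

```text
time_s: 10.32
position: [0.5207, 0.3783, 0.2492]
tcp_rot: [[0.96, -0.001, -0.28], [0.28, 0.0, 0.96], [-0.001, -1.0, 0.001]]
force: [0.1, -0.8, -0.6]
opening: 0.004
```

```bash
python3 - <<'E'
from h import *
import pickle
s=bot.read_state(); print(s['position'],s['tcp_rot'])
save('wrist','w6'); pickle.dump(s,open('pics/w6.pkl','wb'))
save('side','s6'); save('top','t6')
j=cv2.imread('pics/s6.png')
cv2.imwrite('pics/s6z.png',cv2.resize(j[175:325,270:420],None,fx=4,fy=4,interpolation=cv2.INTER_CUBIC))
E
```

```text
[0.52070215 0.37827498 0.24915181] [[ 9.59972851e-01 -7.51991845e-04 -2.80092055e-01]
 [ 2.80092363e-01  3.38953939e-04  9.59972996e-01]
 [-6.26953559e-04 -9.99999660e-01  5.36013752e-04]]
```

View pics/w6.png

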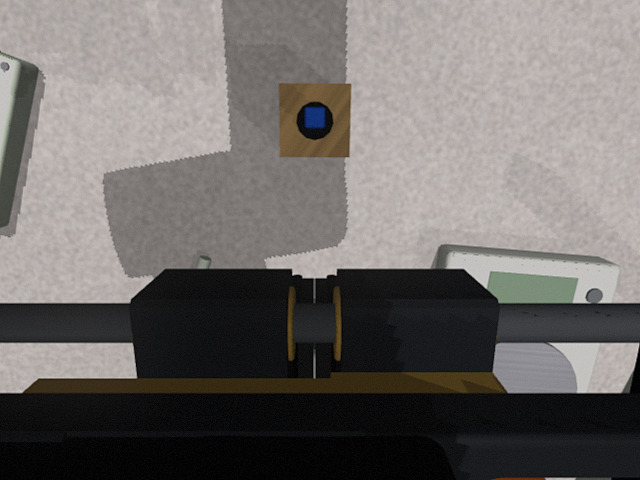

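View pics/s6z.png

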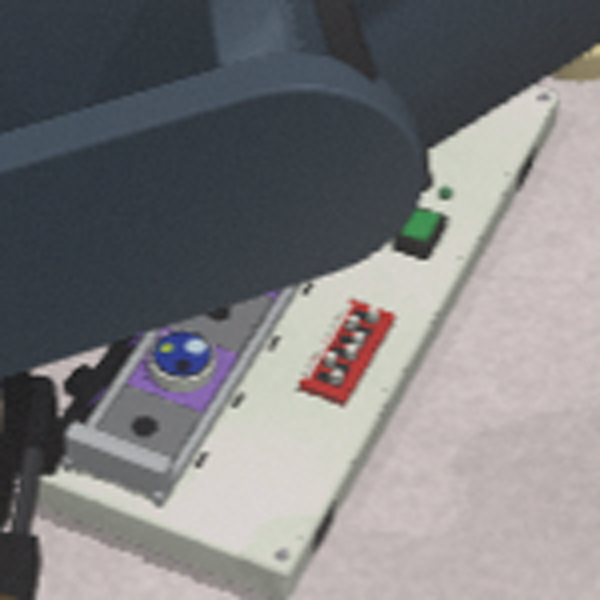

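The block is seen from above at (315,120), nearly square to the tool. I'll measure it and the handle top.

```bash
python3 - <<'E'
from h import *
import pickle
s=pickle.load(open('pics/w6.pkl','rb'))
i=cv2.imread('pics/w6.png'); hsv=cv2.cvtColor(i,cv2.COLOR_BGR2HSV)
def rect(m,z):
    m=m.astype(np.uint8); m[180:]=0; m[:,:250]=0; m[:,380:]=0
    m=cv2.morphologyEx(m,cv2.MORPH_CLOSE,np.ones((5,5)))
    c=max(cv2.findContours(m,0,2)[0],key=cv2.contourArea); r=cv2.minAreaRect(c); print(r)
    b=atz('wrist',cv2.boxPoints(r)+0,z,s); e=b[1]-b[0]
    print(b.mean(0).round(4),np.linalg.norm(b[1]-b[0]).round(4),np.linalg.norm(b[2]-b[1]).round(4),'yaw',np.degrees(np.arctan2(e[1],e[0]))%90)
    return b.mean(0)
rect((hsv[...,0]>8)&(hsv[...,0]<25)&(hsv[...,1]>80)&(hsv[...,2]>70),.085)
p=rect((hsv[...,0]>105)&(hsv[...,0]<130)&(hsv[...,1]>140)&(hsv[...,2]>90),.139)
dark=hsv[...,2]<40; rect(dark|((hsv[...,0]>105)&(hsv[...,0]<130)&(hsv[...,1]>140)),.089)
go([p[0],p[1],.117],16.2)
i2=cv2.imread('pics/t6.png'); cv2.imwrite('pics/t6z.png',cv2.resize(i2[200:305,250:465],None,fx=3.7,fy=3.7,interpolation=cv2.INTER_CUBIC))
E
```

```text
((314.5, 119.5), (73.0, 71.0), 90.0)
[0.445  0.3569 0.085 ] 0.0488 0.0492 yaw 16.328932127536945
((314.5, 117.5), (19.0, 19.0), 90.0)
[0.4456 0.3569 0.139 ] 0.0109 0.0105 yaw 16.32555654934086
((314.5, 120.5), (37.0, 35.0), 90.0)
[0.4455 0.357  0.089 ] 0.024 0.0246 yaw 16.326375153959177
from [0.521  0.3755 0.2493] shift [-77.3 132.4   3.1] turn [ 0.03 -0.14 -0.08]
```

View pics/t6z.png

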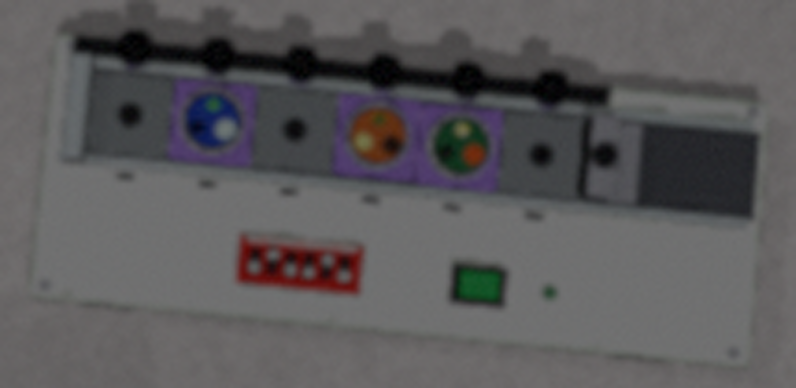

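The top view shows the row snug against the left wall with the stop following. The arm was still settling, so I'll measure the pick again.

```bash
python3 - <<'E'
from h import *
s=bot.read_state(); print(s['position'].round(4),s['qvel'].round(2))
i,_=save('wrist','w7'); i=i[:,:,::-1].copy(); hsv=cv2.cvtColor(i,cv2.COLOR_BGR2HSV)
def rect(m,z):
    m=m.astype(np.uint8); m[180:]=0; m[:,:250]=0; m[:,380:]=0
    m=cv2.morphologyEx(m,cv2.MORPH_CLOSE,np.ones((5,5)))
    c=max(cv2.findContours(m,0,2)[0],key=cv2.contourArea); r=cv2.minAreaRect(c)
    b=atz('wrist',cv2.boxPoints(r)+0,z,s); e=b[1]-b[0]
    print(b.mean(0).round(4),np.linalg.norm(b[1]-b[0]).round(4),np.linalg.norm(b[2]-b[1]).round(4),'yaw',np.degrees(np.arctan2(e[1],e[0]))%90)
    return b.mean(0)
rect((hsv[...,0]>8)&(hsv[...,0]<25)&(hsv[...,1]>80)&(hsv[...,2]>70),.085)
p=rect((hsv[...,0]>105)&(hsv[...,0]<130)&(hsv[...,1]>140)&(hsv[...,2]>90),.139)
go([.445,p[1],.117],16.2)
E
```

```text
[0.521  0.3755 0.2493] [-0.64 -0.38  0.17  0.11 -0.34  0.15]
[0.4453 0.3571 0.085 ] 0.0489 0.0487 yaw 16.11321508344369
[0.4456 0.3569 0.139 ] 0.0103 0.0105 yaw 16.113135820627804
from [0.5211 0.3753 0.2494] shift [-78.1 132.5   3.4] turn [ 0.02 -0.17 -0.07]
```

Call:
jog_arm --motion '[-40,0,3,0,0,0,-78,0,3,0,0,0,-78,20,3,0,0,0,-78,25,3,0,0,0,-78,25,3,0,0,0]' --gripper 0.7

```text
time_s: 11.15
position: [0.4459, 0.3574, 0.2245]
tcp_rot: [[0.961, -0.0, -0.276], [0.276, -0.0, 0.961], [-0.0, -1.0, -0.0]]
force: [0.1, -0.2, -0.4]
opening: 0.487
```

Descend 107.5 mm so the grasp point is at the handle's centre.

Call:
jog_arm --motion '[0,35,0,0,0,0,0,65,0,0,0,0,0,90,0,0,0,0,0,103,0,0,0,0,0,107.5,0,0,0,0,0,107.5,0,0,0,0]'

```text
time_s: 11.9
position: [0.4459, 0.3582, 0.1175]
tcp_rot: [[0.961, 0.001, -0.277], [0.277, 0.001, 0.961], [0.001, -1.0, 0.0]]
force: [0.7, 0.8, 0.5]
opening: 0.701
```

Call:
jog_arm --motion '[0,0,0,0,0,0,0,0,0,0,0,0,0,0,0,0,0,0,0,0,0,0,0,0,0,0,0,0,0,0,0,0,0,0,0,0,0,0,0,0,0,0,0,0,0,0,0,0]' --gripper 0

```text
time_s: 12.9
position: [0.4453, 0.358, 0.117]
tcp_rot: [[0.961, -0.0, -0.277], [0.277, -0.0, 0.961], [-0.0, -1.0, -0.0]]
force: [-0.5, 0.7, -0.6]
opening: 0.136
```

Gripped (opening 0.136 is about 12 mm). I lift it straight out and carry it to above the switch bank.

Call:
jog_arm --motion '[0,-15,0,0,0,0,0,-40,0,0,0,0,0,-75,0,0,0,0,0,-105,0,0,0,0,0,-105,0,0,0,0,-7,-105,-30,0,2,0,-18,-105,-80,0,4,0,-28,-105,-130,0,7,0,-39,-105,-180,0,10,0,-50,-105,-230,0,13,0,-60,-105,-280,0,16,0,-71,-105,-330,0,19,0,-79,-105,-370,0,19.9,0,-83,-85,-388,0,19.9,0,-83,-65,-388,0,19.9,0,-83,-65,-388,0,19.9,0,-83,-65,-388,0,19.9,0,-83,-65,-388,0,19.9,0]'

```text
time_s: 15.15
position: [0.4736, -0.0375, 0.1827]
tcp_rot: [[0.998, 0.001, 0.065], [-0.065, -0.0, 0.998], [0.001, -1.0, -0.0]]
force: [1.1, 0.4, -0.1]
opening: 0.133
```

```bash
python3 - <<'E'
from h import *
import pickle
s=bot.read_state(); print(s['position'],s['qvel'].round(2),s['opening'])
i,d=save('wrist','w8'); pickle.dump(s,open('pics/w8.pkl','wb'))
E
```

```text
[ 0.473619   -0.03754817  0.18267291] [-0.02 -0.07  0.03  0.09 -0.12  0.08] 0.13307790528312582
```

View pics/w8.png

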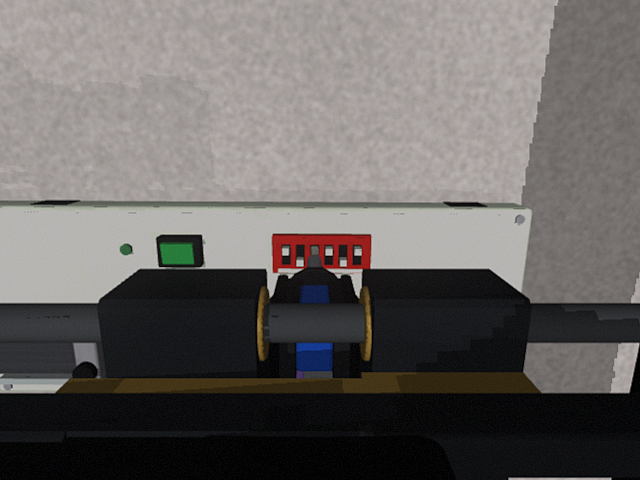

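```bash
python3 - <<'E'
from h import *
import pickle
s=pickle.load(open('pics/w8.pkl','rb'))
i=cv2.imread('pics/w8.png')
cv2.imwrite('pics/w8z.png',cv2.resize(i[225:285,265:380],None,fx=7,fy=7,interpolation=cv2.INTER_CUBIC))
hsv=cv2.cvtColor(i,cv2.COLOR_BGR2HSV)
m=((hsv[...,0]<8)|(hsv[...,0]>172))&(hsv[...,1]>150)&(hsv[...,2]>80)
v,u=np.nonzero(m[220:275]); print('red u',u.min(),u.max(),'v',v.min()+220,v.max()+220)
P=atz('wrist',[(u.min()-.5,v.min()+219.5),(u.max()+.5,v.min()+219.5)],.04,s); print(P.round(4),np.linalg.norm(P[1]-P[0]))
tip=s['position']+s['tcp_rot']@[0,.104,0]; print('tip pred',tip.round(4),proj('wrist',tip,s))
a=np.radians(-3.8);R=np.array([[np.cos(a),-np.sin(a)],[np.sin(a),np.cos(a)]])
# bank centre from robot-side edge mid: +14 mm in stage x
c=P.mean(0)[:2]+R@[.014,0]; print('bank',c, 'tip rel bank',R.T@(tip[:2]-c))
for sx,sy,n in((-.004,.025,1),(-.004,-.005,4),(-.004,-.025,6)):
    print(n,proj('wrist',[*(c+R@[sx,sy]),.048],s))
E
```

```text
red u 272 370 v 235 272
[[ 0.4707 -0.0672  0.04  ]
 [ 0.4751  0.0016  0.04  ]] 0.0689674882030737
tip pred [ 0.4737 -0.0376  0.0787] [[314.27426254 250.92082649]]
bank [ 0.48685569 -0.03373746] tip rel bank [-0.0128218 -0.0047151]
1 [[357.66299383 251.47672334]]
4 [[313.79428873 251.39715157]]
6 [[284.5451034  251.34396027]]
```

View pics/w8z.png

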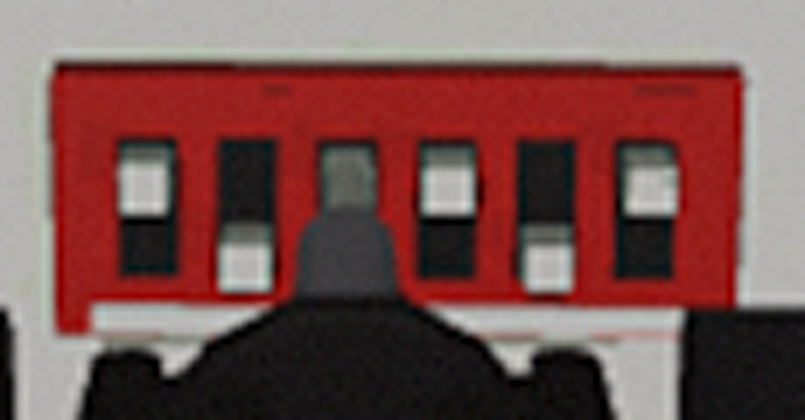

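Tip at about (314,251) in the wrist view, as predicted, in line with sw4 and about 4 mm on the robot side of its nub. Lowering, then pushing forward.

Call:
jog_arm --motion '[-1,10,-0.3,0,0,0,-1,20,-0.3,0,0,0,-1,28,-0.3,0,0,0,-1,33,-0.3,0,0,0,-1,35,-0.3,0,0,0,-1,35,-0.3,0,0,0,-1,35,-0.3,0,0,0]'

```text
time_s: 16.08
position: [0.4724, -0.0381, 0.1473]
tcp_rot: [[0.998, 0.001, 0.066], [-0.066, -0.0, 0.998], [0.001, -1.0, -0.0]]
force: [-0.9, -0.7, -0.6]
opening: 0.132
```

```bash
python3 - <<'E'
from h import *
s=bot.read_state(); print(s['position'],s['force'])
i,d=save('wrist','w9');i=i[:,:,::-1]
cv2.imwrite('pics/w9z.png',cv2.resize(i[210:285,250:390],None,fx=5.7,fy=5.7,interpolation=cv2.INTER_CUBIC))
E
```

```text
[ 0.47241537 -0.03811938  0.1472686 ] [-0.90704914 -0.67583015 -0.59216002]
```

View pics/w9z.png

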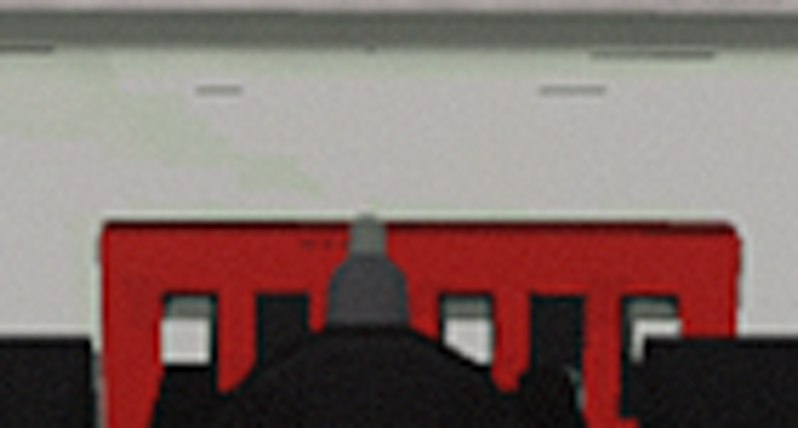

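The tip is at the bank's near edge, with about 0.8 mm to correct to the left. Pushing.

Call:
jog_arm --motion '[2,0,0.7,0,0,0,4,0,0.7,0,0,0,6,0,0.7,0,0,0,8,0,0.7,0,0,0,10,0,0.7,0,0,0,12,0,0.7,0,0,0,12.5,0,0.7,0,0,0,12.5,0,0.7,0,0,0,12.5,0,0.7,0,0,0]'

```text
time_s: 17.25
position: [0.4847, -0.0381, 0.147]
tcp_rot: [[0.998, -0.0, 0.066], [-0.066, 0.0, 0.998], [-0.0, -1.0, 0.0]]
force: [-0.2, 0.8, -0.2]
opening: 0.136
```

Retreat, rise, and move forward so the wrist camera can see the bank.

Call:
jog_arm --motion '[-5,0,0,0,0,0,-9,0,0,0,0,0,-9,-25,0,0,0,0,-9,-60,0,0,0,0,0,-98,0,0,0,0,35,-98,0,0,0,0,62,-98,0,0,0,0,62,-98,0,0,0,0,62,-98,0,0,0,0]'

```text
time_s: 18.38
position: [0.5449, -0.0419, 0.2444]
tcp_rot: [[0.998, -0.003, 0.066], [-0.066, 0.001, 0.998], [-0.003, -1.0, 0.001]]
force: [0.2, 0.2, 0.1]
opening: 0.132
```

```bash
python3 - <<'E'
from h import *
s=bot.read_state(); print(s['time_s'],s['position'],s['opening'])
i,d=save('wrist','w10');i=i[:,:,::-1]
cv2.imwrite('pics/w10z.png',cv2.resize(i[100:290,200:500],None,fx=2.6,fy=2.6,interpolation=cv2.INTER_CUBIC))
E
```

```text
18.375 [ 0.5449472  -0.04185682  0.24444282] 0.13234635422937766
```

View pics/w10z.png

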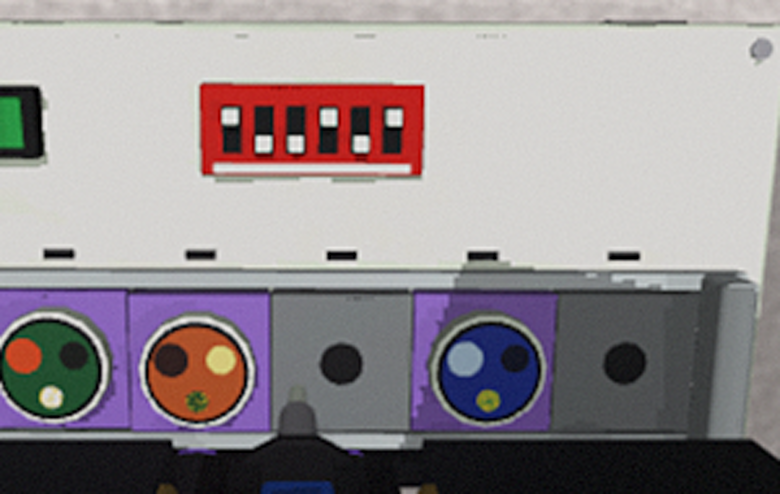

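View pics/w10.png

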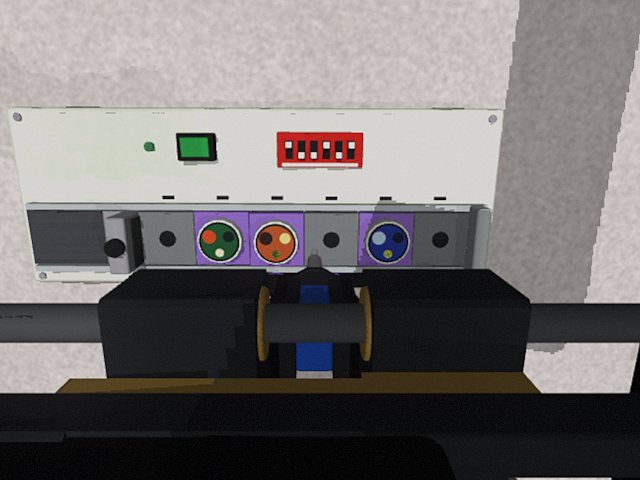

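sw6..sw1 now read off, on, on, off, on, off, so 2, 4 and 5 are on and match the row; the row is tight with no gaps. Now returning the pick.

```bash
python3 - <<'E'
from h import *
go([.4453,.358,.225],16.1)
E
```

```text
from [ 0.5449 -0.0419  0.2445] shift [-125.7   20.   392.4] turn [ -0.05 -19.89  -0.15]
```

Call:
jog_arm --motion '[-16,0,49,0,-2.5,0,-32,0,98,0,-5,0,-48,0,147,0,-7.5,0,-64,0,196,0,-10,0,-80,0,245,0,-12.5,0,-96,0,294,0,-15,0,-112,5,343,0,-18,0,-122,15,380,0,-19.9,0,-125.7,20,392.4,0,-19.9,0,-125.7,20,392.4,0,-19.9,0,-125.7,20,392.4,0,-19.9,0,-125.7,20,392.4,0,-19.9,0]'

```text
time_s: 19.92
position: [0.4477, 0.3564, 0.2254]
tcp_rot: [[0.961, 0.0, -0.276], [0.276, -0.0, 0.961], [0.0, -1.0, -0.0]]
force: [0.2, -0.1, 0.3]
opening: 0.135
```

```bash
python3 - <<'E'
from h import *
s=bot.read_state();print(s['qvel'].round(2))
go([.4453,.358,.117],16.1)
i,d=save('wrist','w11')
E
```

```text
[ 0.25  0.14 -0.24  0.18  0.01 -0.03]
from [0.4477 0.3564 0.2254] shift [ -1.9 108.4   2.2] turn [ 0.01 -0.1   0.02]
```

View pics/w11.png

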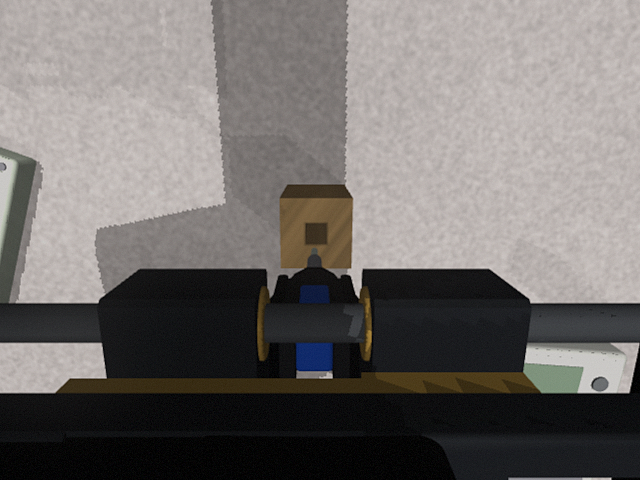

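The hole is visible at (316,233) and the tip at about (314,252). I'll compute the tip-to-hole offset.

```bash
python3 - <<'E'
from h import *
s=bot.read_state()
i=cv2.imread('pics/w11.png'); cv2.imwrite('pics/w11z.png',cv2.resize(i[175:290,260:370],None,fx=5,fy=5,interpolation=cv2.INTER_CUBIC))
g=i.astype(int).sum(2)
h=atz('wrist',[(305,222.5),(327,222.5),(327,244.5),(305,244.5)],.085,s); print(h.round(4),h.mean(0))
b=atz('wrist',[(280.5,197.5),(352.5,197.5),(352.5,268.5),(280.5,268.5)],.085,s); print(b.round(4),b.mean(0))
tip=s['position']+s['tcp_rot']@[0,.104,0]; print(tip,proj('wrist',tip,s))
R=s['tcp_rot']; print('tool shift to hole',R.T@(h.mean(0)-tip)*1000,R.T@(b.mean(0)-tip)*1000)
E
```

```text
[[0.4396 0.348  0.085 ]
 [0.4354 0.3625 0.085 ]
 [0.4504 0.367  0.085 ]
 [0.4546 0.3523 0.085 ]] [0.44497991 0.35745204 0.085     ]
[[0.4276 0.3274 0.085 ]
 [0.4141 0.3742 0.085 ]
 [0.4622 0.3892 0.085 ]
 [0.4762 0.3404 0.085 ]] [0.44500821 0.35782067 0.085     ]
[0.4477333  0.35652577 0.12140428] [[313.58037356 250.92784289]]
tool shift to hole [-2.40499058 36.40315377  1.65441273] [-2.27614909 36.40315572  2.00094935]
```

View pics/w11z.png

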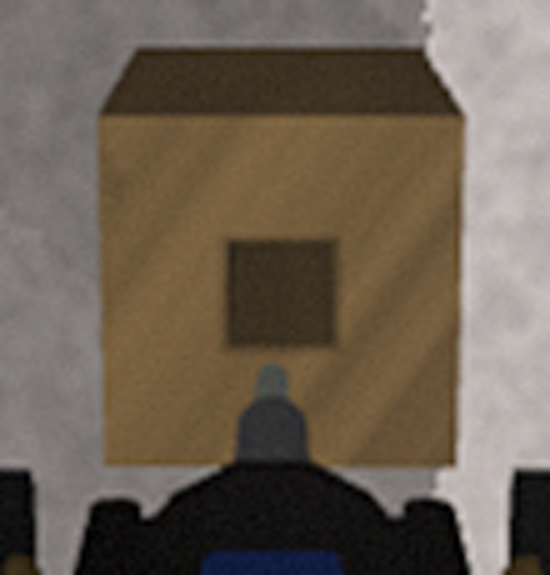

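Call:
jog_arm --motion '[-2.1,0,1.9,0,0,0,-2.1,15,1.9,0,0,0,-2.1,27,1.9,0,0,0,-2.1,27,1.9,0,0,0]'

```text
time_s: 20.48
position: [0.4435, 0.3583, 0.1962]
tcp_rot: [[0.961, -0.003, -0.278], [0.278, -0.002, 0.961], [-0.004, -1.0, -0.001]]
force: [-0.5, 0.7, -0.1]
opening: 0.136
```

```bash
python3 - <<'E'
from h import *
go([.4451,.358,.117],16.1)
i,d=save('wrist','w12');i=i[:,:,::-1]
cv2.imwrite('pics/w12z.png',cv2.resize(i[150:290,250:380],None,fx=4,fy=4,interpolation=cv2.INTER_CUBIC))
E
```

```text
from [0.4435 0.3583 0.1962] shift [ 1.8 79.2 -0.7] turn [ 0.05  0.01 -0.22]
```

View pics/w12z.png

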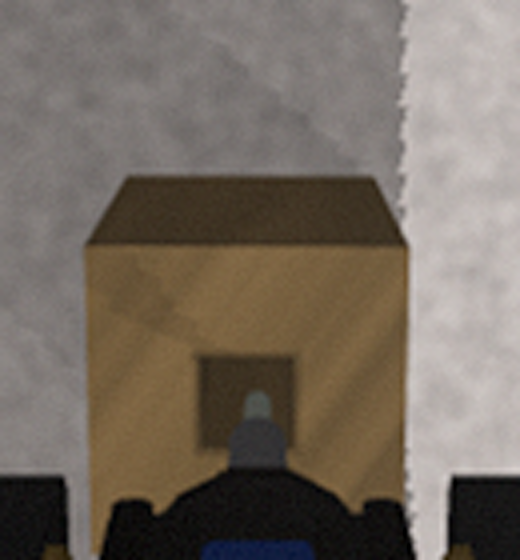

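Call:
jog_arm --motion '[0,0,0,0,0,0,0,0,0,0,0,0]'

```text
time_s: 20.78
position: [0.4448, 0.359, 0.1984]
tcp_rot: [[0.961, 0.001, -0.278], [0.278, 0.0, 0.961], [0.001, -1.0, 0.0]]
force: [-0.6, 0.1, -0.6]
opening: 0.135
```

```bash
python3 - <<'E'
from h import *
s=bot.read_state()
go([.4451,.358,.117],16.1)
i,d=save('wrist','w13');i=i[:,:,::-1]
cv2.imwrite('pics/w13z.png',cv2.resize(i[150:290,250:380],None,fx=5,fy=5,interpolation=cv2.INTER_CUBIC))
tip=s['position']+s['tcp_rot']@[0,.104,0]
print('tip',tip,(proj('wrist',tip,s)-[249.6,149.6])*5)
for h in ((.4450,.3575,.085),(.4451,.358,.085)): print('hole',(proj('wrist',h,s)-[249.6,149.6])*5, s['tcp_rot'].T@(np.array(h)-tip)*1000)
E
```

```text
from [0.4448 0.359  0.1984] shift [-0.1 81.4 -1.1] turn [-0.01  0.02  0.05]
tip [0.44487265 0.35907803 0.09440009] [[319.88399108 506.63868037]]
hole [[307.57057923 484.29912327]] [-0.32330681  9.39958665 -1.55282073]
hole [[311.16979174 486.10687489]] [-0.08844282  9.39984715 -1.10022948]
```

View pics/w13z.png

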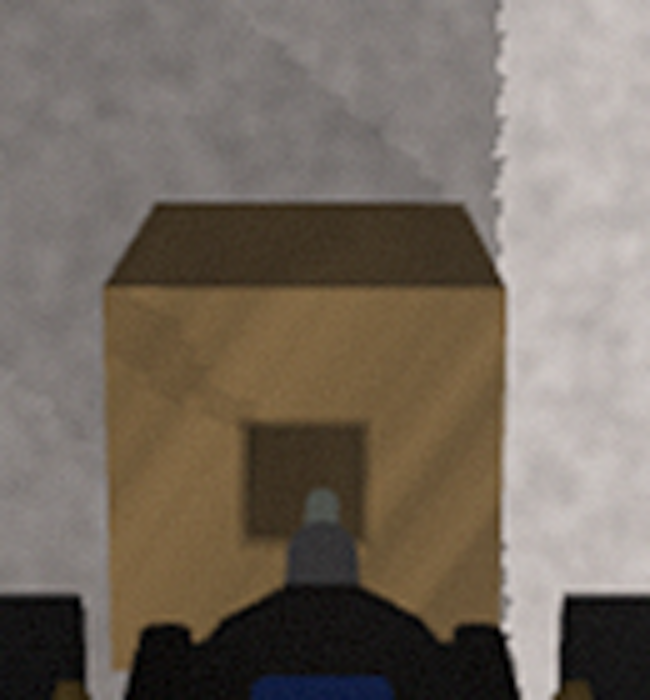

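The hole centre is at (306,482) in the zoom and the tip at (322,500): I need about −1.4 mm in tool z. Lowering into the hole.

Call:
jog_arm --motion '[-0.2,0,-1.4,0,0,0,-0.2,5,-1.4,0,0,0,-0.2,15,-1.4,0,0,0,-0.2,25,-1.4,0,0,0,-0.2,25,-1.4,0,0,0]'

```text
time_s: 21.45
position: [0.4439, 0.357, 0.1716]
tcp_rot: [[0.961, -0.003, -0.278], [0.278, -0.001, 0.961], [-0.003, -1.0, -0.001]]
force: [1.0, -0.2, 0.7]
opening: 0.138
```

Call:
jog_arm --motion '[0,12,0,0,0,0,0,26,0,0,0,0,0,40,0,0,0,0,0,48,0,0,0,0,0,50,0,0,0,0,0,50,0,0,0,0]'

```text
time_s: 22.2
position: [0.4449, 0.3575, 0.123]
tcp_rot: [[0.961, 0.0, -0.278], [0.278, 0.0, 0.961], [0.0, -1.0, 0.0]]
force: [0.7, 0.4, -0.7]
opening: 0.133
```

Call:
jog_arm --motion '[0,3,0,0,0,0,0,5,0,0,0,0,0,5.5,0,0,0,0,0,5.5,0,0,0,0]'

```text
time_s: 22.7
position: [0.4448, 0.3575, 0.1176]
tcp_rot: [[0.961, 0.0, -0.278], [0.278, 0.0, 0.961], [0.0, -1.0, 0.0]]
force: [0.3, 0.3, -0.5]
opening: 0.137
```

Collar about 0.6 mm above the block. Releasing, then straight up.

Call:
jog_arm --motion '[0,0,0,0,0,0,0,0,0,0,0,0,0,0,0,0,0,0,0,0,0,0,0,0,0,0,0,0,0,0,0,0,0,0,0,0]' --gripper 0.6

```text
time_s: 23.45
position: [0.4447, 0.3574, 0.1175]
tcp_rot: [[0.961, -0.0, -0.277], [0.277, -0.0, 0.961], [-0.0, -1.0, -0.0]]
force: [0.1, 0.4, -0.7]
opening: 0.593
```

Call:
jog_arm --motion '[0,-15,0,0,0,0,0,-50,0,0,0,0,0,-100,0,0,0,0,30,-132,0,0,0,0,77,-132,0,0,0,0,77,-132,0,0,0,0,77,-132,0,0,0,0]'

```text
time_s: 24.32
position: [0.5179, 0.3784, 0.2496]
tcp_rot: [[0.961, -0.001, -0.277], [0.277, -0.001, 0.961], [-0.002, -1.0, -0.0]]
force: [-0.2, 0.7, 0.4]
opening: 0.6
```

```bash
python3 - <<'E'
from h import *
s=bot.read_state(); i,d=save('wrist','w14')
hsv=cv2.cvtColor(i,cv2.COLOR_RGB2HSV)
m=((hsv[...,0]>105)&(hsv[...,0]<130)&(hsv[...,1]>140)&(hsv[...,2]>90)).astype(np.uint8); m[220:]=0
c=max(cv2.findContours(m,0,2)[0],key=cv2.contourArea); r=cv2.minAreaRect(c); print(r, atz('wrist',r[0],.139,s))
z=cloud('wrist',d,s)[...,2]; u,v=map(int,r[0]); print('handle top z',np.median(z[v-4:v+5,u-4:u+5]),'block top',np.median(z[95:100,285:300]))
save('top','t14'); j=cv2.imread('pics/t14.png'); cv2.imwrite('pics/t14z.png',cv2.resize(j[140:320,90:530],None,fx=1.8,fy=1.8,interpolation=cv2.INTER_CUBIC))
E
```

```text
((314.0, 121.0), (18.0, 18.0), 90.0) [[0.44456291 0.35743935 0.139     ]]
handle top z 0.13811201503539644 block top 0.08387401830829255
```

View pics/w14.png

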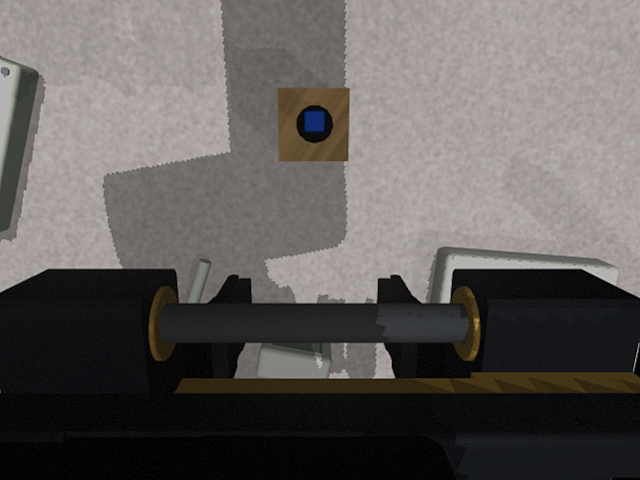

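View pics/t14z.png

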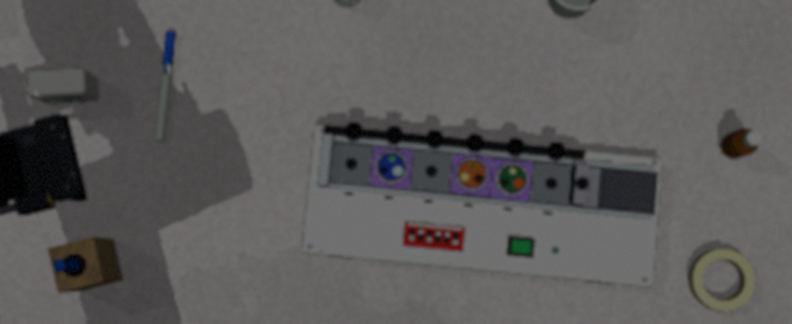

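The pick hangs upright, its handle top at z = 0.138 m (0.139 expected). The row is tight, and the tape, marker and dropper are where they were. Handing in.

```bash
python3 - <<'E'
from h import *
print(bot.hand_in())
E
```

```text
the job is handed in; nothing more can be done
None
```

I finished the job and handed it in at about 24 s; no verdict was reported.

- **End stop:** I pushed it left until the six cards were packed against the end wall. At the end the force rose from about 2 N to 7 N with no further movement, and later pictures show no gaps in the row and the dishes upright.
- **Switches:** from the left the row is blank, dish, blank, dish, dish, blank. Switches 2 and 5 were already on, so I flipped only switch 4 with the pick. The wrist camera then showed 2, 4 and 5 on, and 1, 3 and 6 off.
- **Pick:** it hangs in its block again, upright, with the handle top measured at 138 mm (139 mm expected). The gripper is open and clear of everything.
- **Bystanders:** in the last top view the tape, marker and dropper bottle look unmoved, judged by eye.

No check failed. Two measurements disagreed slightly: the top and wrist cameras differed by about 2 mm on the block's position. While lowering the pick, the arm was still settling and had to be corrected by about 1.5 mm at the hole.

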